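Seat the specimen tray and hold the sprung viewing lid at its mark

ROBOT

A 6-joint arm with a two-finger parallel gripper is mounted at the origin on the work surface. World frame = base frame: x ahead of the robot, y to its left, z up, the work surface at z = 0. Lengths are in m, angles in degrees, forces in N, time in s.
With the tool pointing down it reaches from about 0.4 to 0.825 m from the base axis. Payload 7 kg.
Tool frame: the origin (TCP) lies on the centre line of the jaws, within the pads' length; the fingertips stand 8 mm ahead of it and the grasp point (between the pads) lies 11 mm behind it; z points along the fingers, y is the line along which they close (so a half turn about z gives the same grasp; the last joint's range is limited). The gripper opens to 88 mm and grips with 3 to 60 N. Pads are 19 mm wide; open, the fingers measure 130 mm over their backs; the gripper's body (78 mm by 193 mm) begins 47 mm behind the grasp point.
Start: joints at [84.861, 20.546, 0.682, 0, -70.136, -16.507], TCP at [0.249, 0.627, 0.235] pointing down, gripper open.
Joint ranges: [-176.03, 176.03], [-82.01, 121.73], [-58.28, 71.71], [-173.87, 95.51], [-174.79, -0.11], [-173.66, 173.66]. Speed limits (degrees/s): [136.94, 136.94, 172.46, 180, 180, 180].

INTERFACE

Orientations are given as [roll, pitch, yaw] about the fixed x, y, z axes, in that order (R = Rz(yaw) Ry(pitch) Rx(roll)).
In Python, from plant import r gives the robot as it stands.
- The arm moves only by the tool carry_out, never from a script. Its argument "targets" is a list of rows, each a list of 6 numbers: the shift along the tool's x, y, z scaled (see below), then the turn, a rotation vector about the tool's x, y, z scaled (see below). A call has 1 to 5 rows; each row shifts and turns the commanded pose from where the row before left it, along the tool's axes as they then stand; what a row does not reach is not made up. The controller multiplies each number of a shift by 0.5 m and each number of a turn by 60 degrees. A row lasts 1/8 s, in which the tool goes at most 62.5 mm and 10.7 degrees, less where a joint would pass 70% of its speed; a pose out of reach is approached as far as the arm can. A call with a number of a shift or a turn outside -1 to 1 is refused whole. A call with a gripper value outside its range is refused whole. "hand" is the opening, from 0 (shut) to 1 (fully open), set as the call begins (left out, the last holds). The fingers move at their own pace and stop on an object; "squeeze" is the grip in N (left out, the last holds). Time passes only in rows, so rows that do not move let the fingers close. It gives the time, the measured TCP pose, the force, the opening and the grip force at its end, in the units of the state.
- r.get_state(): the state, without advancing time (a new reading comes with each control period).
- r.capture(name): name is "scene" or "side" or "wrist"; returns the picture (420x560x3 uint8, red, green, blue); there is no depth.
- r.camera_info(name): a dict with "K" (3x3 intrinsics, pixels), "eye" and "attitude" of the camera in the world. Camera axes: x right, y down, z forward; pixel columns grow to the right and rows downward; lengths in m; the calibration is good to about 2 mm. A picture is of the moment at which its call begins: read the wrist's pose just before it. camera_info takes no time and is no camera call; for the wrist camera it gives the pose at the moment of the call.
- r.close_job(): hands the job in; it is judged then, once.
The state is a dict: "time_s": time; "joints": joint angles; "qd": joint speeds; "joint_torque": joint torques, N m; "tcp_pos": TCP position; "eef_rot": TCP orientation; "contact_force": force on the tool from outside, world axes, zero at the start; "moment": the same for the moment, N m; "gripper_width": finger opening in m; "gripper_force": force on a finger pad.
Only numpy, scipy, OpenCV 4.12 (cv2) and the standard library are available. Lean on these libraries where they do the work, as an engineer would, in place of code of your own. Each camera call takes 0.05 s, during which the arm holds its last target. There are 200 camera calls.

TASK

Push the specimen tray's black knob until the tray is fully home against its stop; only then take the sprung lid by its steel bar, lift it until its yellow edge lines up with the red marker arm, and finish while still holding it there steadily by the bar, since it shuts if let go. Do not shift the marker arm or disturb the loose things around the box.

Things in the scene. Friction and masses are not known exactly. Their poses are not given: they have to be found in the camera images.
- box: the fixed viewing box on an aluminium base plate: green walls, outside 190 mm (its x) by 240 mm (its y) by 80 mm high, base plate 230 x 300 x 8 mm. Origin on the table under the box's centre; x points to the hinge side (away from the robot when its yaw is 0), y to the side with the red marker arm, z up. The tray knob is on its -y side
- lid_angle (a joint): opening angle of the sprung lid (rad): 0 = shut, grows as it opens, stop at 1.2. Green frame with clear window, 200 mm deep, 8 mm thick, its top 88 mm above the table when shut; hinged along the box's y on the box's +x side. Its weight (0.3 kg) and a spring (0.5 Nm shut, 0.5 Nm/rad more) pull it shut, a straight-up pull of about 5 to 12 N at the bar; it snaps shut if let go
- lid_hinge (a point): middle of the hinge axis, 95 mm on the +x side of the box origin and 84 mm above the table (does not move); axes as the lid's
- lid: the whole sprung lid with its bar; origin on the hinge axis, x along the lid towards the hinge side, y along the hinge, z out of its top
- lid_bar (a point): the lid's round steel grip bar, 12 mm thick, 100 mm long along the box's y, on two end posts (88 mm clear between), 40 mm above the lid's top. This point is its centre: 165 mm from the hinge axis along the lid, 44 mm from it square to the lid; turns with the lid. Pinch it from above across the box's x; it turns between the pads as the lid rises
- lid_edge (a point): front end of the yellow stripe along the lid's +y edge, 200 mm from the hinge axis; x axis of its frame lies along the lid towards the hinge, z out of the lid's top
- mark (a joint): angle at which the red marker arm is set (rad), measured just as the lid's angle: lid and marker line up when the two values are equal. It stays where it is set (0.35 to 0.70); leave it alone
- mark_tip (a point): centre of the round red end (24 mm across) of the marker arm, a red bar turning about the lid's hinge axis just outside the box's +y side, beside a plain steel arc; 205 mm from the hinge axis. Frame turns with the arm: x lies along it towards the hinge
- tray (a joint): how far the specimen tray stands out of the box (m): 0 = home against its stop, starts 0.020 to 0.045, limit 0.060. It slides along the box's y; home is towards +y. Stiff, about 3 N to slide, and stays where it is left; at home it meets a hard stop, felt as a sharp rise of force
- tray_knob (a point): centre of the flat outer end face of the tray's black knob, a disc 32 mm across and 10 mm thick, facing the box's -y, 44 mm above the table; when the tray is home this face is 50 mm out from the box's -y wall (170 mm from the box origin). Push it towards the box's +y
- dish: shut glass dish, 86 mm across, 14 mm high, loose, on the table just beyond the hinge side; origin under its centre
- forceps: steel forceps with blue grip, 116 mm long, lying on the table off the near corner of the box on the tray knob's side; loose; origin under the middle
- pinbox: orange pin box 70 x 50 x 25 mm, loose, beyond the box's +y side; origin under its centre
- vial: small amber vial, 32 mm across, 60 mm high, loose, standing off the far corner of the box on the tray knob's side; origin under its centre
- jar_a: clear jar with white cap, 68 mm across, 100 mm high, loose, far right of the table; origin under its centre
- jar_b: green jar with red cap, 68 mm across, 100 mm high, loose, far right of the table; origin under its centre
- mug: blue mug, 80 mm across, 90 mm high, loose, far left of the table; origin under its centre

How it is judged:
By the outcome, as a careful person would: the job done as asked, in the order asked, and still so for the second after the job is handed in, while the arm keeps its last pose, push and grip.
It also fails if it takes over 54 s, if anything falls off the work surface, if the arm or the gripper's body presses on something with over 40 N, if the wrist force passes 120 N, or if a joint passes its speed limit or range.

## Working session

There is one attempt and no reset: what is moved stays moved. The work goes in short steps, Python scripts to look and compute and a tool call to move; the robot and the scene stay as the last step left them, time stands still between calls to the robot, and variables do not carry over. Pictures are saved under pics/ and viewed, at most 10 in all, crops included, and the job is handed in when it is done.

Besides the shell and the picture viewer there is one more tool, called after "Request:" as a command line: name --pt "numbers of a row" for each row, then --argument value for the rest. carry_out: Moves the arm, as the interface text tells. Its arguments: {"type":"object","properties":{"targets":{"type":"array","items":{"type":"array","items":{"type":"number","minimum":-1,"maximum":1}}},"hand":{"type":"number"},"squeeze":{"type":"number"}},"required":["targets"]}

```bash
mkdir -p pics; ls
python3 - <<'E'
from plant import r
import cv2,numpy as np
for n in("scene","side"):
    im=r.capture(n); cv2.imwrite(f"pics/{n}0.png",im[:,:,::-1]); i=r.camera_info(n); print(n,i)
print(r.get_state())
E
```

```text
pics
scene {'K': array([[430.37138568,   0.        , 279.05455071],
       [  0.        , 430.37138568, 208.47478498],
       [  0.        ,   0.        ,   1.        ]]), 'eye': array([1.33418493, 0.42592535, 1.39950012]), 'attitude': array([-146.06018903,   -0.37956663,  120.76470068])}
side {'K': array([[501.41097256,   0.        , 285.53001482],
       [  0.        , 501.41097256, 209.16187057],
       [  0.        ,   0.        ,   1.        ]]), 'eye': array([ 0.53711288, -1.05295788,  1.00844391]), 'attitude': array([-130.26167092,   -0.69879406,   -2.87751994])}
{'time_s': 0.1, 'joints': array([ 8.48610525e+01,  2.05861202e+01,  6.37692453e-01, -1.94426609e-02,
       -7.01351808e+01, -1.65071367e+01]), 'qd': array([-0.05333952, -0.07558424,  0.13098518,  0.09145932, -0.09100941,
       -0.0486757 ]), 'joint_torque': array([-1.46026614e-03, -5.84162235e+01,  2.93750203e+01,  7.01547191e+00,
        1.00804723e-02, -4.55676729e-05]), 'tcp_pos': array([0.24884198, 0.62698449, 0.23371456]), 'eef_rot': array([ 1.79914644e+02, -6.23354907e-03, -2.16526996e+01]), 'contact_force': array([-0.74642033, -0.80668485,  0.38855089]), 'moment': array([ 0.01313766, -0.02785528,  0.00386611]), 'gripper_force': 0.0, 'gripper_width': 0.08749996561264037}
```

View pics/scene0.png

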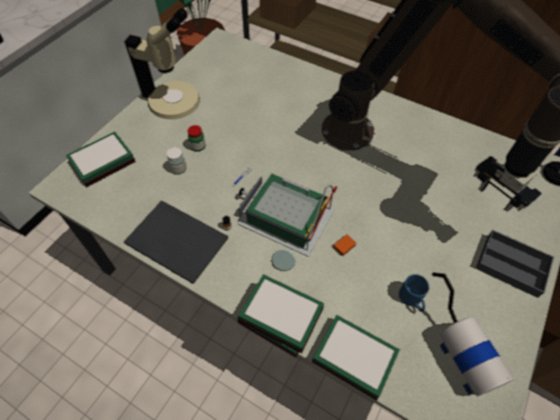

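View pics/side0.png

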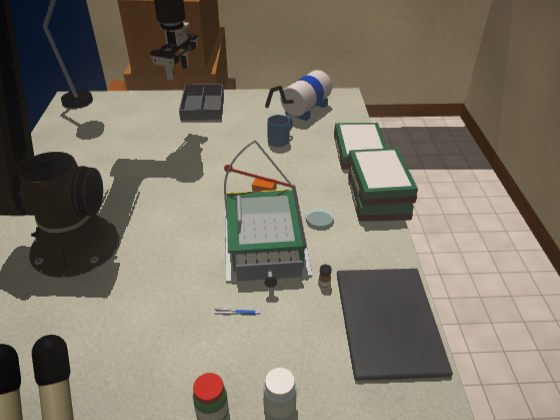

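The scene view shows the box at about (288,210), with the dish at (284,260), the pin box at (345,244) and the vial at (227,222). In the side view the lid is at about (265,220), the knob at (270,281), the red marker tip at (228,168), the yellow edge near y=191 and the forceps at (238,312). I'll zoom in to get corners.

```bash
cat > h.py <<'E'
import numpy as np,cv2
from scipy.spatial.transform import Rotation as R
from plant import r
def cam(n):
    i=r.camera_info(n); return i["K"],np.array(i["eye"]),R.from_euler("xyz",i["attitude"],degrees=True).as_matrix()
def ray(c,p):
    K,e,A=c; d=A@np.linalg.solve(K,[p[0],p[1],1]); return e,d/np.linalg.norm(d)
def onz(c,p,z):
    e,d=ray(c,p); return e+d*(z-e[2])/d[2]
def tri(c1,p1,c2,p2):
    e1,d1=ray(c1,p1);e2,d2=ray(c2,p2)
    s=np.linalg.lstsq(np.c_[d1,-d2],e2-e1,rcond=None)[0]
    a=e1+s[0]*d1;b=e2+s[1]*d2; return (a+b)/2,np.linalg.norm(a-b)
def proj(c,X):
    K,e,A=c; q=K@(A.T@(np.asarray(X)-e)); return q[:2]/q[2]
E
python3 - <<'E'
from h import *
s=cv2.imread("pics/side0.png")[130:330,200:340]; a=cv2.resize(s,None,fx=3,fy=3,interpolation=2)
s=cv2.imread("pics/scene0.png")[165:275,225:350]; b=cv2.resize(s,None,fx=3,fy=3,interpolation=2)
o=np.zeros((600,800,3),np.uint8);o[:,:420]=a;o[:330,425:800]=b
cv2.imwrite("pics/z.png",o)
S=cam("side")
print("yellow",onz(S,(228,192),.088),onz(S,(291,190),.088),"knob",onz(S,(270,281),.044))
for n in("side","scene"):
    im=cv2.imread(f"pics/{n}0.png");h=cv2.cvtColor(im,cv2.COLOR_BGR2HSV)
    for k,lo,hi in(("green",(60,90,40),(90,255,255)),("yel",(20,130,60),(33,255,255)),("red",(172,120,60),(180,255,255)),("red0",(0,150,60),(4,255,255)),("or",(5,200,120),(14,255,255))):
        m=cv2.inRange(h,lo,hi);nn,l,st,ce=cv2.connectedComponentsWithStats(m)
        for j in range(1,nn):
            if st[j,4]>12 and 200<ce[j][0]<360 and 130<ce[j][1]<330: print(n,k,st[j],ce[j].round(1))
E
```

```text
yellow [0.43698416 0.11643277 0.088     ] [0.62358637 0.11954048 0.088     ] knob [ 0.55233701 -0.19718712  0.044     ]
side green [336 124  12  33 116] [340.9 140.1]
side green [241 191  43   6 124] [261.6 193.8]
side green [ 227  191   76   60 1175] [259.8 228.7]
side green [358 197   4  11  13] [359.6 202.2]
side yel [261 190  24   2  30] [271.4 190.3]
side yel [233 192  16   2  18] [240.1 192.3]
side red0 [232 169  58  17  68] [260.2 176.7]
side or [253 178  22  11 132] [263.  183.2]
scene green [248 175  71  61 481] [278.3 208.2]
scene green [285 183  21  11  57] [295.3 188. ]
scene green [310 191  11   9  58] [314.8 194.8]
scene green [239 276  84  73 695] [280.6 317. ]
scene yel [320 198   8  15  33] [323.4 204.1]
scene yel [305 225   7  12  25] [307.9 231.2]
scene or [335 236  20  17 190] [344.6 244.2]
```

View pics/z.png

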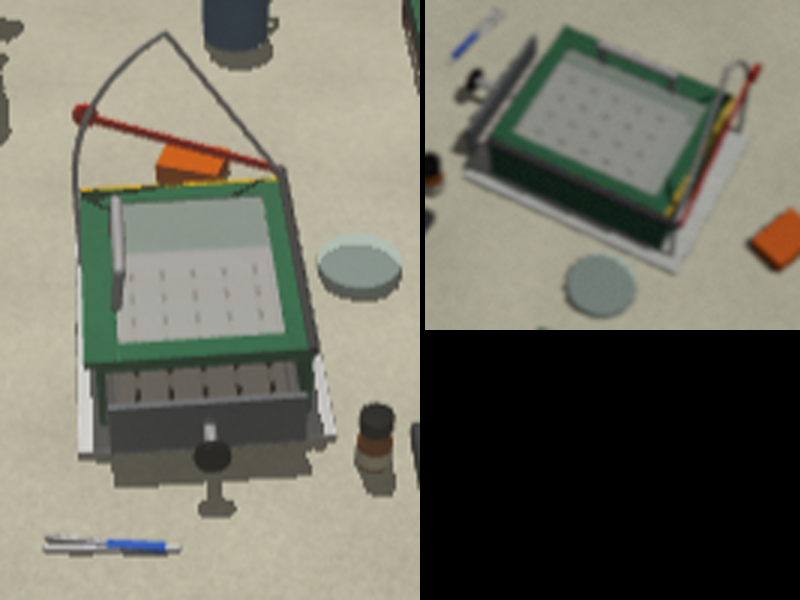

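In the zoomed view the lid corners, the bar (side view, about (239,197) to (239,232)), the knob at (270.7,282) and the red tip (side (227,168), scene (336,189)) are all clear.

Run:
```python
from h import *
S=cam("side");C=cam("scene")
f=lambda z:(z[0]/3+200-1/3,z[1]/3+130-1/3); g=lambda z:((z[0]-425)/3+225-1/3,z[1]/3+165-1/3)
P={"-y-x":((85,365),(568,28)),"-y+x":((315,350),(492,138)),"+y+x":((278,178),(668,212)),"+y-x":((80,190),(730,97))}
for k,(a,b) in P.items(): print(k,onz(S,f(a),.088).round(4),onz(C,g(b),.088).round(4),tri(S,f(a),C,g(b)))
for a,b in(((117,200),(678,80)),((118,305),(597,45))): print("bar",onz(S,f(a),.128).round(4),onz(C,g(b),.128).round(4),tri(S,f(a),C,g(b)))
print("knob",onz(S,f((212,456)),.044)); print("tip",tri(S,f((82,114)),C,g((757,72))))
```

```text
-y-x [ 0.4461 -0.1307  0.088 ] [ 0.4461 -0.123   0.088 ] (array([ 0.44452009, -0.12511083,  0.08339357]), np.float64(0.002653279859993402))
-y+x [ 0.6453 -0.1199  0.088 ] [ 0.6401 -0.1136  0.088 ] (array([ 0.64262577, -0.11543312,  0.08599871]), np.float64(0.007063733706398732))
+y+x [0.6278 0.1242 0.088 ] [0.6211 0.1208 0.088 ] (array([0.62561174, 0.1210598 , 0.09197529]), np.float64(0.004524380785116092))
+y-x [0.4323 0.1118 0.088 ] [0.4356 0.1071 0.088 ] (array([0.43427536, 0.10790291, 0.08958322]), np.float64(0.004196150757213049))
bar [0.4718 0.045  0.128 ] [0.4731 0.0507 0.128 ] (array([0.47121241, 0.0496369 , 0.12457508]), np.float64(0.0008074182521345909))
bar [ 0.4757 -0.0992  0.128 ] [ 0.4776 -0.0614  0.128 ] (array([ 0.46924683, -0.07079933,  0.10605484]), np.float64(0.01135909698327095))
knob [ 0.55312346 -0.19946172  0.044     ]
tip (array([0.43768453, 0.13594835, 0.16231782]), np.float64(0.0006933010355002617))
```

Two-view results agree with the given sizes: box origin ≈ (0.542, −0.002), yaw ≈ 3.2°, tray out ≈ 28 mm, marker ≈ 0.39 rad (radius 0.207 against 0.205). First I turn the tool to yaw −86.8° and close the hand.

Request:
carry_out --pt "0 0 -0.1 0 0 0.17" --pt "0 0 0 0 0 0.17" --pt "0 0 0 0 0 0.17" --pt "0 0 0 0 0 0.17" --pt "0 0 0 0 0 0.17" --hand 0

```text
time_s: 0.72
tcp_pos: [0.2489, 0.6271, 0.284]
eef_rot: [180.0, -0.0, -73.0]
contact_force: [-0.4, 0.1, -0.5]
gripper_width: 0.0429
gripper_force: 0.0
```

Request:
carry_out --pt "0 0 0 0 0 0.118" --pt "0 0 0 0 0 0.118" --pt "0.12 0 0 0 0 0" --pt "0.12 0 0 0 0 0" --pt "0.12 0 0 0 0 0"

```text
time_s: 1.35
tcp_pos: [0.259, 0.4456, 0.2839]
eef_rot: [180.0, -0.1, -86.8]
contact_force: [0.0, 1.0, 1.1]
gripper_width: 0.0008
gripper_force: 0.0
```

Request:
carry_out --pt "0.1 -0.055 -0.02 0 0 0" --pt "0.1 -0.055 -0.02 0 0 0" --pt "0.1 -0.055 -0.02 0 0 0" --pt "0.1 -0.055 -0.02 0 0 0" --pt "0.1 -0.055 -0.02 0 0 0"

```text
time_s: 1.98
tcp_pos: [0.4106, 0.2039, 0.3349]
eef_rot: [-180.0, 0.0, -86.8]
contact_force: [1.3, 0.1, -0.4]
gripper_width: 0.0002
gripper_force: 0.0
```

Request:
carry_out --pt "0.1 -0.055 -0.02 0 0 0" --pt "0.1 -0.055 -0.02 0 0 0" --pt "0.1 -0.055 -0.02 0 0 0" --pt "0 0 0 0 0 0" --pt "0 0 0 0 0 0"

```text
time_s: 2.6
tcp_pos: [0.5007, 0.0602, 0.364]
eef_rot: [179.9, 0.0, -86.9]
contact_force: [0.3, -0.2, -1.0]
gripper_width: 0.0003
gripper_force: 0.0
```

Run:
```python
from h import *
W=cam("wrist"); im=r.capture("wrist"); cv2.imwrite("pics/w1.png",im[:,:,::-1]); print(r.get_state()["tcp_pos"],W[1]); np.savez("w1",*W)
```

```text
[0.5005163  0.06083937 0.36408813] [ 0.50421733 -0.01930492  0.51349906]
```

View pics/w1.png

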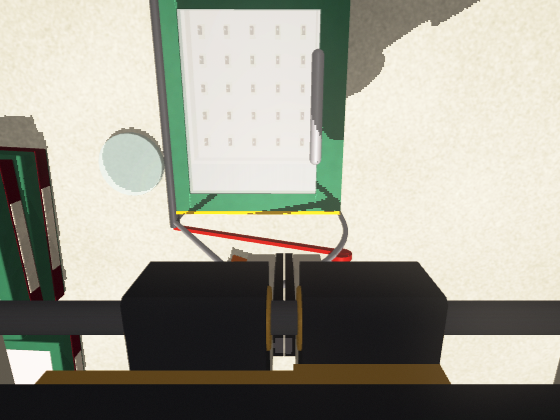

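The wrist view shows the bar from (318,52) to (316,163), the yellow edge from (177,212) to (340,213), the red tip at about (344,257) and the dish at (132,162).

Run:
```python
from h import *
d=np.load("w1.npz"); W=[d[k] for k in d.files]
for n,p,z in(("barN",(318,50),.134),("barF",(316,163),.134),("yel+x",(177,212),.088),("yel-x",(340,213),.088),("lid-x",(349,5),.088)): print(n,onz(W,p,z).round(4))
im=cv2.imread("pics/w1.png");h=cv2.cvtColor(im,cv2.COLOR_BGR2HSV)
m=cv2.inRange(h,(0,180,90),(6,255,255))|cv2.inRange(h,(174,180,90),(180,255,255));m[:,360:]=0;m[:200]=0;m[:,:170]=0
y,x=np.nonzero(m);print(x.min(),x.max(),np.median(y[x>x.max()-8]))
for c in range(190,340,15):
    q=y[x==c];print(c,q.min() if len(q) else 0,q.max() if len(q) else 0,end="; ")
o=np.array([.542,-.002]);a=np.radians(3.2);B=np.array([[np.cos(a),np.sin(a)],[-np.sin(a),np.cos(a)]])
t=tri(W,(343,257),cam("side"),(227,167.7));print(t,B@(t[0][:2]-o))
```

```text
barN [ 0.4738 -0.0604  0.134 ]
barF [0.4671 0.0463 0.134 ]
yel+x [0.6234 0.1221 0.088 ]
yel-x [0.4291 0.1128 0.088 ]
lid-x [ 0.442  -0.1095  0.088 ]
174 350 258.0
190 229 231; 205 231 234; 220 234 236; 235 236 238; 250 238 241; 265 241 243; 280 243 245; 295 245 248; 310 248 250; 325 250 253; (array([0.43625343, 0.13632184, 0.1621787 ]), np.float64(0.0034529641429408057)) [-0.09786035  0.1440091 ]
```

Request:
carry_out --pt "0.121 -0.015 0 0 0 0" --pt "0.121 -0.015 0 0 0 0" --pt "0.121 -0.015 0 0 0 0" --pt "0.121 -0.015 0 0 0 0" --pt "0.121 -0.015 0 0 0 0"

```text
time_s: 3.28
tcp_pos: [0.5557, -0.2394, 0.3647]
eef_rot: [-180.0, 0.0, -86.6]
contact_force: [1.6, 0.6, 0.6]
gripper_width: 0.0005
gripper_force: 0.0
```

Request:
carry_out --pt "0 0 0.12 0 0 0" --pt "0 0 0.12 0 0 0" --pt "0 0 0.12 0 0 0" --pt "0 0 0.1 0 0 0" --pt "0 0 0 0 0 0"

```text
time_s: 3.9
tcp_pos: [0.5528, -0.2373, 0.131]
eef_rot: [179.6, 0.1, -86.7]
contact_force: [-0.2, 0.2, 1.0]
gripper_width: 0.0005
gripper_force: 0.0
```

Run:
```python
from h import *
S=cam("side"); im=r.capture("side"); cv2.imwrite("pics/s2.png",cv2.resize(im[130:330,200:340,::-1],None,fx=3,fy=3,interpolation=2))
print("forceps ends",onz(S,(214.5,312),0),onz(S,(260,312.5),0),"vial",onz(S,(324.7,286),0)); print(r.get_state())
```

```text
forceps ends [ 0.41170776 -0.25521718  0.        ] [ 0.52527574 -0.26139449  0.        ] vial [ 0.6967369  -0.18128295  0.        ]
{'time_s': 3.95, 'joints': array([-4.69382491e+00,  1.87046403e+01, -1.60780979e+01,  2.48825647e-02,
       -5.53828807e+01,  8.00646167e+00]), 'qd': array([-0.35728319, -2.46780599,  3.5873638 ,  1.02510476, -0.70648348,
        0.12308047]), 'joint_torque': array([-1.26854600e-01, -4.87015700e+01,  2.30358678e+01,  5.38870677e+00,
        2.49055708e-01, -9.50023590e-03]), 'tcp_pos': array([ 0.55504265, -0.23815069,  0.13418695]), 'eef_rot': array([ 1.79833146e+02,  2.83115881e-03, -8.66732022e+01]), 'contact_force': array([ 0.1438982 , -0.07463405,  1.17798047]), 'moment': array([ 0.05835398, -0.14011666, -0.03332185]), 'gripper_force': 0.0, 'gripper_width': 0.00033293721994659116}
```

View pics/s2.png

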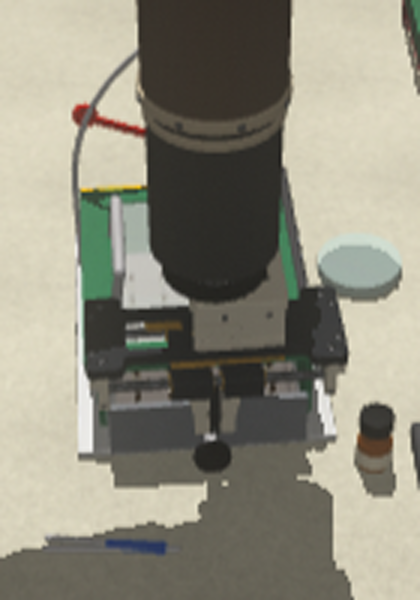

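The closed fingers are right in front of the black knob (212,456 in the zoom) and on its line. Lowering them, then pushing towards −tool x (box +y).

Request:
carry_out --pt "0 0 0.09 0 0 0" --pt "0 0 0.09 0 0 0" --pt "0 0 0 0 0 0" --pt "-0.02 0 0 0 0 0" --pt "0 0 0 0 0 0"

```text
time_s: 4.58
tcp_pos: [0.5566, -0.2288, 0.0475]
eef_rot: [-179.8, -0.1, -86.7]
contact_force: [0.8, -0.3, -0.0]
gripper_width: 0.0007
gripper_force: 0.0
```

Request:
carry_out --pt "-0.012 0 0 0 0 0" --pt "-0.012 0 0 0 0 0" --pt "-0.012 0 0 0 0 0"

```text
time_s: 4.95
tcp_pos: [0.554, -0.2114, 0.0451]
eef_rot: [-180.0, -0.0, -86.8]
contact_force: [-0.1, -2.7, 1.8]
gripper_width: 0.0004
gripper_force: 1.4
```

Request:
carry_out --pt "-0.01 0 0 0 0 0" --pt "-0.01 0 0 0 0 0"

```text
time_s: 5.2
tcp_pos: [0.5534, -0.2014, 0.0447]
eef_rot: [-180.0, -0.0, -86.8]
contact_force: [0.6, -2.6, 2.1]
gripper_width: 0.0003
gripper_force: 1.4
```

Request:
carry_out --pt "-0.01 0 0 0 0 0" --pt "-0.01 0 0 0 0 0" --pt "-0.006 0 0 0 0 0"

```text
time_s: 5.58
tcp_pos: [0.5526, -0.1881, 0.0446]
eef_rot: [-180.0, -0.0, -86.8]
contact_force: [0.8, -3.1, 2.1]
gripper_width: 0.0004
gripper_force: 1.3
```

Request:
carry_out --pt "-0.006 0 0 0 0 0" --pt "-0.004 0 0 0 0 0"

```text
time_s: 5.82
tcp_pos: [0.5523, -0.1837, 0.0446]
eef_rot: [-180.0, -0.0, -86.8]
contact_force: [2.2, -13.7, -2.9]
gripper_width: 0.0006
gripper_force: 7.1
```

Request:
carry_out --pt "-0.003 0 0 0 0 0" --pt "0 0 0 0 0 0"

```text
time_s: 6.08
tcp_pos: [0.5523, -0.1837, 0.0446]
eef_rot: [-180.0, -0.1, -86.8]
contact_force: [3.6, -13.9, -1.7]
gripper_width: 0.0002
gripper_force: 6.9
```

Request:
carry_out --pt "-0.006 0 0 0 0 0" --pt "0 0 0 0 0 0"

```text
time_s: 6.32
tcp_pos: [0.5524, -0.1834, 0.0448]
eef_rot: [-180.0, -0.3, -86.8]
contact_force: [5.3, -32.4, -6.3]
gripper_width: 0.0007
gripper_force: 16.0
```

The force rose sharply to 32 N with no further motion, and the knob face sits at about the expected home position, so the tray is home. Next I back off, rise, open the hand and go above the bar.

Request:
carry_out --pt "0.04 0 0 0 0 0" --pt "0.04 0 0 0 0 0" --pt "0 0 -0.12 0 0 0" --pt "0 0 -0.12 0 0 0" --pt "0 0 -0.12 0 0 0" --hand 0.55

```text
time_s: 6.95
tcp_pos: [0.5536, -0.2191, 0.2262]
eef_rot: [180.0, 0.0, -86.8]
contact_force: [1.7, 0.2, 0.6]
gripper_width: 0.0443
gripper_force: 0.0
```

Request:
carry_out --pt "-0.11 0.035 0 0 0 0" --pt "-0.11 0.035 0 0 0 0" --pt "-0.11 0.035 0 0 0 0" --pt "-0.11 0.035 0 0 0 0" --pt "0 0 0 0 0 0"

```text
time_s: 7.58
tcp_pos: [0.4708, -0.0003, 0.225]
eef_rot: [-180.0, 0.1, -86.5]
contact_force: [0.6, -0.1, 0.6]
gripper_width: 0.0483
gripper_force: 0.0
```

Run:
```python
from h import *
im=r.capture("side");a=cv2.resize(im[130:330,200:340,::-1],None,fx=3,fy=3,interpolation=2)
W=cam("wrist"); w=r.capture("wrist"); cv2.imwrite("pics/w3.png",w[:,:,::-1]); print(r.get_state()["tcp_pos"],W[1]); np.savez("w3",*W)
o=np.zeros((600,800,3),np.uint8);o[:,:420]=a;o[:285,420:]=cv2.resize(w[:,:,::-1],(380,285));cv2.imwrite("pics/c3.png",o)
for n,p in(("barc",(.4705,-.007,.134)),("bar-y",(.4733,-.057,.134)),("bar+y",(.4677,.043,.134))): print(n,proj(W,p))
```

```text
[ 0.471842   -0.00260437  0.22479202] [ 0.47517385 -0.08127596  0.37433589]
barc [284.07403429 209.32824325]
bar-y [284.43196133 133.77596091]
bar+y [283.75564966 276.53379866]
```

View pics/c3.png

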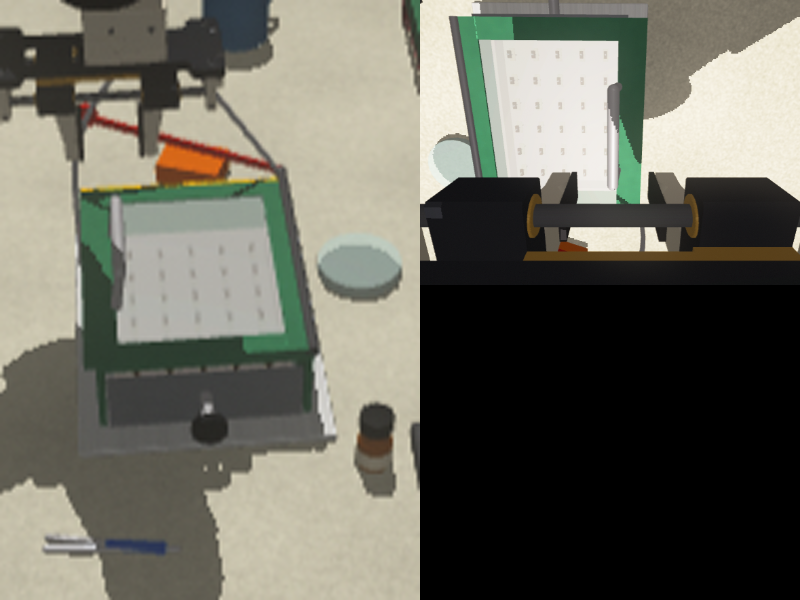

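The tray front is seated in the box and nothing has been disturbed. The bar in the wrist view (x≈287, y 125–280) lies on the predicted line, between the fingers. I lower and grip.

Request:
carry_out --pt "0.01 0.002 0.08 0 0 0" --pt "0 0 0.08 0 0 0" --pt "0 0 0.056 0 0 0" --pt "0 0 0 0 0 0" --pt "0 0 0 0 0 0"

```text
time_s: 8.3
tcp_pos: [0.4721, -0.0089, 0.1174]
eef_rot: [-180.0, -0.0, -86.9]
contact_force: [0.6, 0.9, -0.2]
gripper_width: 0.0482
gripper_force: 0.0
```

Request:
carry_out --pt "0 0 0 0 0 0" --pt "0 0 0 0 0 0" --pt "0 0 0 0 0 0" --pt "0 0 0 0 0 0" --hand 0 --squeeze 40

```text
time_s: 8.8
tcp_pos: [0.4713, -0.0081, 0.1168]
eef_rot: [-180.0, 0.0, -86.8]
contact_force: [0.5, 0.1, 0.5]
gripper_width: 0.0138
gripper_force: 0.0
```

Request:
carry_out --pt "0 0 0 0 0 0" --pt "0 0 0 0 0 0"

```text
time_s: 9.05
tcp_pos: [0.4716, -0.0081, 0.1168]
eef_rot: [-180.0, 0.0, -86.8]
contact_force: [0.8, 0.4, -0.1]
gripper_width: 0.0107
gripper_force: 40.0
```

Gripped (40 N, about 11 mm). Lifting along the arc to about 0.36 rad.

Request:
carry_out --pt "0 -0.0046 -0.0147 0 0 0" --pt "0 -0.0046 -0.0147 0 0 0" --pt "0 -0.0059 -0.0142 0 0 0" --pt "0 -0.0059 -0.0142 0 0 0" --pt "0 0 0 0 0 0"

```text
time_s: 9.68
tcp_pos: [0.4817, -0.0076, 0.1457]
eef_rot: [180.0, 0.0, -86.8]
contact_force: [2.6, 0.7, -9.2]
gripper_width: 0.011
gripper_force: 40.0
```

Request:
carry_out --pt "0 -0.0072 -0.0136 0 0 0" --pt "0 -0.0072 -0.0136 0 0 0" --pt "0 -0.0084 -0.0129 0 0 0" --pt "0 -0.0084 -0.0129 0 0 0" --pt "0 0 0 0 0 0"

```text
time_s: 10.3
tcp_pos: [0.4965, -0.0069, 0.1723]
eef_rot: [179.9, -0.0, -86.8]
contact_force: [-5.4, 3.1, -4.7]
gripper_width: 0.0105
gripper_force: 40.0
```

Run:
```python
from h import *
s=r.get_state();print(s["tcp_pos"],s["contact_force"],s["gripper_width"])
W=cam("wrist"); w=r.capture("wrist")[:,:,::-1]; np.savez("w4",*W);cv2.imwrite("pics/w4.png",w)
a=r.capture("side")[:,:,::-1];cv2.imwrite("pics/s4.png",a); b=r.capture("scene")[:,:,::-1];cv2.imwrite("pics/e4.png",b)
o=np.zeros((600,800,3),np.uint8);o[:300,:400]=cv2.resize(w,(400,300));o[:300,400:]=cv2.resize(a[140:215,210:310],None,fx=4,fy=4,interpolation=2);o[300:,:400]=cv2.resize(b[170:245,270:370],None,fx=4,fy=4,interpolation=2)
cv2.imwrite("pics/c4.png",o)
```

```text
[ 0.4964832  -0.00691606  0.17232437] [-5.37995542  3.11448147 -4.74175744] 0.010513165980009833
```

View pics/c4.png

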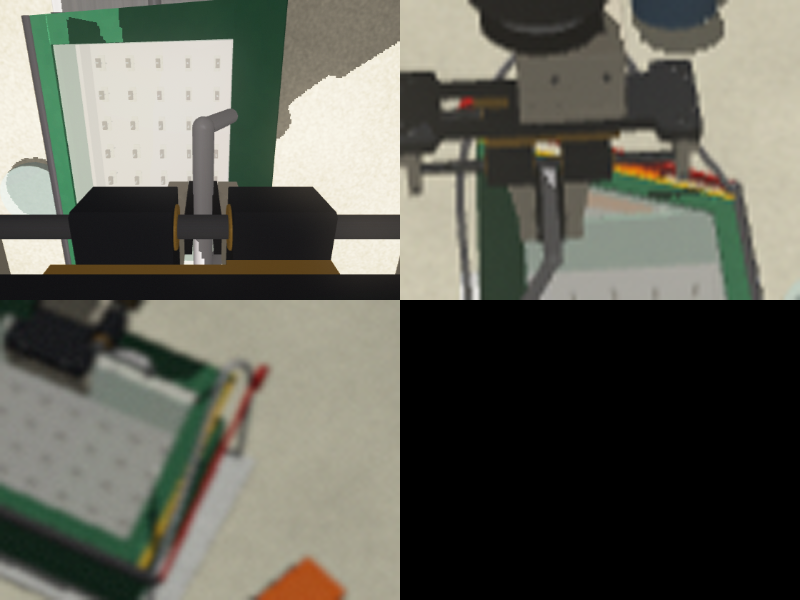

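The lid is held by the bar and raised. In the side crop yellow and red run nearly parallel at (610–735,165–195). I'll measure both slopes by casting the coloured pixels onto the box's vertical side planes.

```bash
cat > ang.py <<'E'
from h import *
o=np.array([.542,-.002,0]);a=np.radians(3.2);ex=np.array([np.cos(a),np.sin(a),0]);ey=np.array([-np.sin(a),np.cos(a),0])
hinge=.095
def meas(f,n,col,yp,roi):
    im=cv2.imread(f);h=cv2.cvtColor(im,cv2.COLOR_BGR2HSV)
    if col=="red": m=cv2.inRange(h,(0,130,50),(4,255,255))|cv2.inRange(h,(172,110,50),(180,255,255))
    else: m=cv2.inRange(h,(19,110,60),(35,255,255))
    M=np.zeros_like(m);x0,x1,y0,y1=roi;M[y0:y1,x0:x1]=m[y0:y1,x0:x1]
    v,u=np.nonzero(M);c=cam(n);P=[]
    for p in zip(u,v):
        e,d=ray(c,p);X=e+d*((yp-(e-o)@ey)/(d@ey));P.append(((X-o)@ex,X[2]))
    P=np.array(P)
    if len(P)<8: print(f,col,"few",len(P));return
    vx,vz,x,z=cv2.fitLine(P.astype(np.float32),cv2.DIST_HUBER,0,.001,.001).ravel()
    s=-vz/vx
    med=np.median(np.arctan2(P[:,1]-.084,hinge-P[:,0])[P[:,0]<-.03]) if (P[:,0]<-.03).any() else np.nan
    print(f,col,len(P),"slope ang %.4f"%np.arctan(s),"z at hinge %.4f"%(z-s*(hinge-x)),"radial ang %.4f"%med,"x %.3f..%.3f"%(P[:,0].min(),P[:,0].max()))
E
python3 - <<'E'
from ang import *
meas("pics/side0.png","side","red",.144,(222,296,160,190))
meas("pics/side0.png","side","yel",.119,(225,296,187,196))
meas("pics/s4.png","side","red",.144,(222,296,160,190))
meas("pics/s4.png","side","yel",.119,(258,296,175,196))
meas("pics/scene0.png","scene","red",.144,(295,345,180,250))
meas("pics/scene0.png","scene","yel",.119,(295,345,180,250))
meas("pics/e4.png","scene","red",.144,(295,345,180,250))
meas("pics/e4.png","scene","yel",.119,(295,345,180,250))
E
```

```text
pics/side0.png red 124 slope ang 0.3949 z at hinge 0.0822 radial ang 0.3828 x -0.102..0.085
pics/side0.png yel 81 slope ang -0.0036 z at hinge 0.0891 radial ang 0.0269 x -0.101..0.091
pics/s4.png red 36 slope ang 0.4355 z at hinge 0.0805 radial ang 0.4215 x -0.102..0.085
pics/s4.png yel 38 slope ang 0.3454 z at hinge 0.0895 radial ang nan x 0.006..0.094
pics/scene0.png red 31 slope ang 0.2308 z at hinge 0.1412 radial ang 0.5211 x -0.092..0.082
pics/scene0.png yel 74 slope ang -0.0285 z at hinge 0.0945 radial ang 0.0531 x -0.099..0.095
pics/e4.png red 33 slope ang 0.2324 z at hinge 0.1417 radial ang 0.5192 x -0.092..0.082
pics/e4.png yel 67 slope ang 0.3139 z at hinge 0.0945 radial ang 0.3716 x -0.084..0.096
```

Request:
carry_out --pt "0 -0.003 -0.0041 0 0 0" --pt "0 -0.0031 -0.0041 0 0 0" --pt "0 0 0 0 0 0" --pt "0 0 0 0 0 0"

```text
time_s: 10.95
tcp_pos: [0.499, -0.0068, 0.176]
eef_rot: [179.8, -0.0, -86.8]
contact_force: [-6.0, 3.2, -4.8]
gripper_width: 0.0107
gripper_force: 40.0
```

Run:
```python
from ang import *
s=r.get_state();print(s["tcp_pos"],s["contact_force"],s["gripper_width"])
a=r.capture("side")[:,:,::-1];cv2.imwrite("pics/s5.png",a);b=r.capture("scene")[:,:,::-1];cv2.imwrite("pics/e5.png",b)
meas("pics/s5.png","side","red",.144,(258,296,160,190))
meas("pics/s5.png","side","yel",.119,(258,296,165,196))
meas("pics/side0.png","side","red",.144,(258,296,160,190))
meas("pics/e5.png","scene","yel",.119,(295,345,180,250))
meas("pics/e5.png","scene","red",.144,(295,345,180,250))
cv2.imwrite("pics/c5.png",cv2.resize(a[140:275,200:340],None,fx=4.4,fy=4.4,interpolation=2))
```

```text
[ 0.49901058 -0.00678631  0.17601384] [-6.00536493  3.23352387 -4.75046588] 0.010692332418349212
pics/s5.png red 36 slope ang 0.3864 z at hinge 0.0825 radial ang nan x 0.019..0.085
pics/s5.png yel 45 slope ang 0.5329 z at hinge 0.0839 radial ang nan x -0.008..0.094
pics/side0.png red 58 slope ang 0.3906 z at hinge 0.0825 radial ang nan x -0.007..0.085
pics/e5.png yel 72 slope ang 0.3565 z at hinge 0.0938 radial ang 0.3848 x -0.082..0.096
pics/e5.png red 33 slope ang 0.2275 z at hinge 0.1416 radial ang 0.5211 x -0.092..0.080
```

View pics/c5.png

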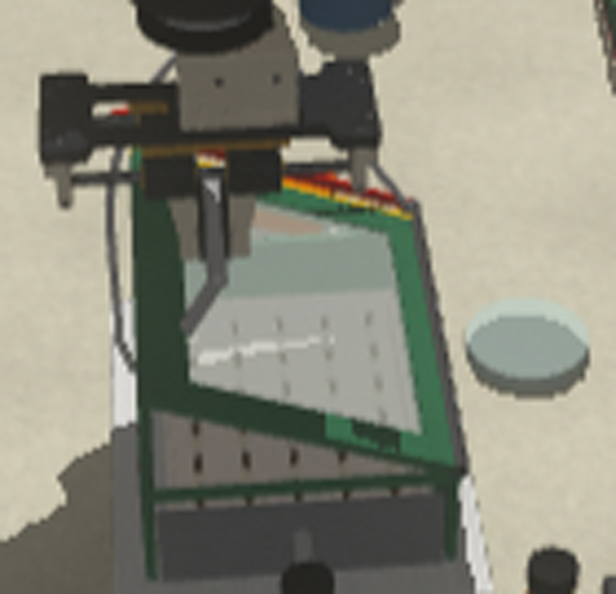

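The side view shows the lid's near (−y) edge from about (140,405) to (462,470) in the zoom. The yellow stripe lies just under the red arm, with a little orange from the pin box behind. I'll fit the near edge over its full length.

Run:
```python
from ang import *
S=cam("side")
def edge(f,lo,hi):  # lowest lid-edge pixel per column: strongest green->other drop
    im=cv2.imread(f).astype(int);g=im[:,:,1]-im[:,:,2];P=[];Q=[]
    for u in range(236,298):
        t=(u-230)/75; va=int(lo+(hi-lo)*t); d=g[va-6:va+7,u]; k=np.argmin(np.diff(d)); v=va-6+k+.5
        e,dd=ray(S,(u,v));X=e+dd*((-.12-(e-o)@ey)/(dd@ey));P.append(((X-o)@ex,X[2]))
    vx,vz,x,z=cv2.fitLine(np.array(P,np.float32),cv2.DIST_HUBER,0,.001,.001).ravel();s=-vz/vx
    q=np.array(P);res=q[:,1]-(z-s*(q[:,0]-x));print(f,"%.4f"%np.arctan(s),"z hinge %.4f"%(z-s*(.095-x)),"rms",np.sqrt(np.median(res**2)))
edge("pics/side0.png",252,247.5);edge("pics/s4.png",233,247);edge("pics/s5.png",232,247)
for n,c in(("0",((228.3,251.7),(305,246.7))),("5",((231.6,231.8),(305,246.8)))):
    q=[]
    for p in c:
        e,d=ray(S,p);X=e+d*((-.12-(e-o)@ey)/(d@ey));q.append(((X-o)@ex,X[2]))
    print(n,q,np.arctan2(q[0][1]-q[1][1],q[1][0]-q[0][0]))
for f in("s4","s5"):
    im=cv2.imread(f"pics/{f}.png");h=cv2.cvtColor(im,cv2.COLOR_BGR2HSV).astype(int)
    m=(abs(h[:,:,0]-27)<6)&(h[:,:,1]>110)&(h[:,:,2]>60);m[:,:264]=0;m[:,294:]=0;m[:175]=0;m[197:]=0
    v,u=np.nonzero(m);P=[]
    for p in zip(u,v):
        e,d=ray(S,p);X=e+d*((.119-(e-o)@ey)/(d@ey));P.append(((X-o)@ex,X[2]))
    vx,vz,x,z=cv2.fitLine(np.array(P,np.float32),cv2.DIST_HUBER,0,.001,.001).ravel();print(f,len(P),np.arctan(-vz/vx))
```

```text
pics/side0.png -0.0019 z hinge 0.0866 rms 0.0008810623617564892
pics/s4.png 0.2825 z hinge 0.0892 rms 0.0016477215078937685
pics/s5.png 0.3142 z hinge 0.0883 rms 0.001561913182343477
0 [(np.float64(-0.10234265187503248), np.float64(0.08342210473123324)), (np.float64(0.09813646246227083), np.float64(0.08308108554309401))] 0.001701019382279157
5 [(np.float64(-0.08988108191822788), np.float64(0.15257501663820505)), (np.float64(0.09815033930824232), np.float64(0.08271234595584986))] 0.3557407000271455
s4 29 0.34550235
s5 26 0.36638686
```

Run:
```python
from ang import *
def pt(th,rad,off,y): 
    x=hinge-rad*np.cos(th)+off*np.sin(th);z=.084+rad*np.sin(th)+off*np.cos(th);return o+ex*x+ey*y+np.array([0,0,z])
def est(n,px,rad,off,y,t0):
    C=cam(n);t=t0
    for _ in range(4):
        q=proj(C,pt(t,rad,off,y));J=(proj(C,pt(t+.01,rad,off,y))-q)/.01;t+=J@(px-q)/(J@J)
    q=proj(C,pt(t,rad,off,y));return round(t,4),(px-q).round(2),np.linalg.norm(J).round(1)
def blob(f,roi,ax):  # red-weighted centroid
    im=cv2.imread(f).astype(float);w=np.clip(im[:,:,2]-np.maximum(im[:,:,0],im[:,:,1])*1.0-40,0,None)
    x0,x1,y0,y1=roi;w=w[y0:y1,x0:x1];v,u=np.mgrid[y0:y1,x0:x1];return np.array([(w*u).sum(),(w*v).sum()])/w.sum()
b=blob("pics/side0.png",(222,232,162,174),0);print("side tip",b,est("side",b,.205,0,.144,.39))
for f in("scene0","e5"):
    b=blob(f"pics/{f}.png",(332,342,183,193),0);print(f,"tip",b,est("scene",b,.205,0,.144,.39))
for f,t0 in(("scene0",0),("e4",.36),("e5",.38)):
    im=cv2.imread(f"pics/{f}.png").astype(float)
    w=np.clip(np.minimum(im[:,:,1],im[:,:,2])-im[:,:,0]-35,0,None);w[np.abs(im[:,:,2]-im[:,:,1]-25)>45]=0
    w[:183]=0;w[245:]=0;w[:,:298]=0;w[:,336:]=0
    v,u=np.nonzero(w>0);top=np.argsort(v)[:6];print(f,"yellow top px",list(zip(u[top],v[top])))
    # line-fit yellow, intersect with front end row
    ww=w[v,u];vx,vy,x,y=cv2.fitLine(np.c_[u,v].astype(np.float32),cv2.DIST_HUBER,0,.1,.01).ravel()
    C=cam("scene");nrm=np.array([-vy,vx])
    # angle at which the projected edge midpoint (r=.12) lies on the fitted line
    for rad in(.1,.15,.19):
        g=lambda t:nrm@(proj(C,pt(t,rad,.004,.119))-[x,y])
        from scipy.optimize import brentq
        try: print("  r",rad,round(brentq(g,-.4,.9),4),end="")
        except Exception as e: print("  r",rad,"no",g(t0),(g(t0+.01)-g(t0))*100,end="")
    print(len(u))
```

```text
side tip [226.54075547 165.84691849] (np.float64(0.4095), array([-1.47, -0.66]), np.float64(60.1))
scene0 tip [334.14878893 188.80622837] (np.float64(0.4331), array([-0.88,  0.24]), np.float64(14.3))
e5 tip [334.13677812 188.86322188] (np.float64(0.4289), array([-0.91,  0.24]), np.float64(14.5))
scene0 yellow top px [(np.int64(327), np.int64(197)), (np.int64(326), np.int64(198)), (np.int64(327), np.int64(198)), (np.int64(328), np.int64(198)), (np.int64(325), np.int64(199)), (np.int64(326), np.int64(199))]
  r 0.1 0.0239  r 0.15 -0.0007  r 0.19 -0.011169
e4 yellow top px [(np.int64(328), np.int64(188)), (np.int64(328), np.int64(189)), (np.int64(327), np.int64(190)), (np.int64(326), np.int64(191)), (np.int64(327), np.int64(191)), (np.int64(326), np.int64(192))]
  r 0.1 0.3746  r 0.15 0.3517  r 0.19 0.342178
e5 yellow top px [(np.int64(328), np.int64(188)), (np.int64(328), np.int64(189)), (np.int64(327), np.int64(190)), (np.int64(326), np.int64(191)), (np.int64(327), np.int64(191)), (np.int64(325), np.int64(192))]
  r 0.1 0.3969  r 0.15 0.3748  r 0.19 0.365583
```

Run:
```python
from ang import *
from scipy.optimize import brentq
def pt(th,rad,off,y): 
    x=hinge-rad*np.cos(th)+off*np.sin(th);z=.084+rad*np.sin(th)+off*np.cos(th);return o+ex*x+ey*y+np.array([0,0,z])
def line(f,n,kind,roi,off,y):
    im=cv2.imread(f).astype(float);B,G,R_=im[:,:,0],im[:,:,1],im[:,:,2];x0,x1,y0,y1=roi
    w=np.clip(R_-np.maximum(B,G)-(35),0,None) if kind=="red" else np.clip(np.minimum(G,R_)-B-35,0,None)
    if kind=="red": w[G>B+35]=0
    else: w[np.abs(R_-G-25)>45]=0
    P=[]
    for u in range(x0,x1):
        c=w[y0:y1,u]
        if c.sum()>20: P.append((u,(c*np.arange(y0,y1)).sum()/c.sum()))
    P=np.array(P,np.float32);vx,vy,x,yy=cv2.fitLine(P,cv2.DIST_HUBER,0,.1,.01).ravel();nr=np.array([-vy,vx]);C=cam(n)
    res=(P-[x,yy])@nr
    print(f,kind,len(P),"rms %.2f"%np.sqrt(np.median(res**2)),[round(brentq(lambda t:nr@(proj(C,pt(t,rad,off,y))-[x,yy]),-.5,.95),4) for rad in(.06,.1,.15,.19)],"x range",P[0],P[-1])
line("pics/side0.png","side","red",(232,290,160,190),0,.142)
line("pics/side0.png","side","red",(268,290,160,190),0,.142)
line("pics/s5.png","side","red",(268,290,160,192),0,.142)
line("pics/side0.png","side","yel",(232,288,187,196),.004,.119)
line("pics/side0.png","side","yel",(268,290,187,196),.004,.119)
line("pics/s4.png","side","yel",(268,290,176,196),.004,.119)
line("pics/s5.png","side","yel",(268,290,176,196),.004,.119)
im=cv2.imread("pics/side0.png");print(im[163:173,224:232,2].astype(int)-im[163:173,224:232,1])
```

```text
pics/side0.png red 58 rms 0.48 [0.3867, 0.3876, 0.3881, 0.3882] x range [232.  168.8] [289.      184.79167]
pics/side0.png red 22 rms 0.42 [0.3601, 0.3335, 0.3203, 0.3147] x range [268.      180.89764] [289.      184.79167]
pics/s5.png red 17 rms 0.23 [0.3957, 0.3868, 0.3823, 0.3804] x range [270.      180.71187] [289.     184.7317]
pics/side0.png yel 39 rms 0.10 [0.0203, 0.0121, 0.008, 0.0062] x range [233.      192.55225] [284.      189.88406]
pics/side0.png yel 19 rms 0.13 [0.0223, 0.0216, 0.0213, 0.0211] x range [268.      190.56436] [289.      189.63889]
pics/s4.png yel 17 rms 0.18 [0.372, 0.3606, 0.3549, 0.3525] x range [268. 183.] [289.      187.80899]
pics/s5.png yel 20 rms 0.14 [0.3927, 0.3795, 0.373, 0.3702] x range [268. 183.] [289.      187.81609]
[[  5   6   6   5  16   6   4   2]
 [  6  22  29  31  61  26   4   2]
 [ 14  77 108 106 106  75   5  10]
 [ 37  93  70  45  44  13   3  29]
 [ 55  62  49  44  34   3   6  42]
 [ 45  48  55  43  13   3  21  42]
 [ 43  44  44  34   4   7  36  43]
 [ 22  44  45  18   3  22  43  46]
 [  5  24  33  13   2  35  41  25]
 [  7   6  16   3   2  24  24   5]]
```

Marker ≈ 0.38 (line fit 0.388, less a bias of about 0.006). Lid ≈ 0.372. A small raise of about 0.01 rad is needed.

Request:
carry_out --pt "0 -0.0022 -0.0028 0 0 0" --pt "0 0 0 0 0 0" --pt "0 0 0 0 0 0" --pt "0 0 0 0 0 0"

```text
time_s: 11.55
tcp_pos: [0.5, -0.0067, 0.1773]
eef_rot: [179.8, -0.0, -86.8]
contact_force: [-6.3, 3.7, -3.9]
gripper_width: 0.011
gripper_force: 40.0
```

Run:
```python
from h import *
s=r.get_state();print(s["tcp_pos"],s["contact_force"],s["gripper_width"],s["gripper_force"],np.abs(s["qd"]).max())
a=r.capture("side")[:,:,::-1];cv2.imwrite("pics/s6.png",a);b=r.capture("scene")[:,:,::-1];cv2.imwrite("pics/e6.png",b)
o=np.zeros((600,800,3),np.uint8);o[:,:400]=cv2.resize(a[130:330,200:333],(400,600),interpolation=2);o[:330,400:]=cv2.resize(b[180:246,270:350],(400,330),interpolation=2)
cv2.imwrite("pics/c6.png",o)
from ang import *
from scipy.optimize import brentq
def pt(th,rad,off,y): 
    x=hinge-rad*np.cos(th)+off*np.sin(th);z=.084+rad*np.sin(th)+off*np.cos(th);return o_+ex*x+ey*y+np.array([0,0,z])
o_=np.array([.542,-.002,0])
for f,n,roi in(("scene0","scene",(298,336,183,245)),("e6","scene",(298,336,183,245)),("s6","side",(268,290,176,196))):
    im=cv2.imread(f"pics/{f}.png").astype(float);B,G,R_=im[:,:,0],im[:,:,1],im[:,:,2]
    m=(np.minimum(G,R_)-B>35)&(np.abs(R_-G-25)<=45);M=np.zeros_like(m);x0,x1,y0,y1=roi;M[y0:y1,x0:x1]=m[y0:y1,x0:x1]
    v,u=np.nonzero(M);vx,vy,x,yy=cv2.fitLine(np.c_[u,v].astype(np.float32),cv2.DIST_HUBER,0,.1,.01).ravel();nr=np.array([-vy,vx]);C=cam(n)
    print(f,[round(brentq(lambda t:nr@(proj(C,pt(t,rad,.004,.119))-[x,yy]),-.4,.9),4) for rad in(.1,.15,.19)])
```

```text
[ 0.49995984 -0.00672317  0.17730869] [-6.27918495  3.65816039 -3.91494455] 0.011033653960311874 40.00910818576813 0.14620635765967557
scene0 [0.0239, -0.0007, -0.0111]
e6 [0.4023, 0.3816, 0.3729]
s6 [0.3997, 0.3918, 0.3885]
```

View pics/c6.png

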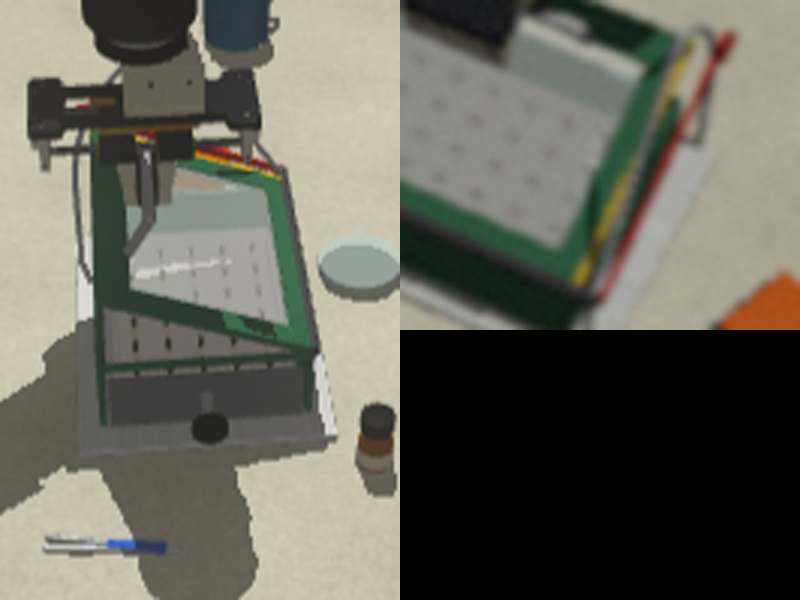

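The scene and side views both put the lid at about 0.382 rad, against about 0.38 for the marker. The tray is home, the loose things look undisturbed and the grip is steady at 40 N. Handing in.

```bash
python3 -c "
from plant import r
print(r.close_job())"
```

```text
the job is handed in; nothing more can be done
None
```

I pushed the tray home first (hard stop felt at 32 N), then lifted the lid by its bar to about 0.38 rad, level with the marker to within roughly 0.01 rad by camera, and handed the job in at about 12 s with the arm still holding the bar at 40 N; the marker arm and loose things looked undisturbed, and no verdict was returned.

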